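# Change the centrifuge rotor: find the master spline by touch

### The job

Fit the larger rotor, the one with eight round tube pockets, to the spindle of the open centrifuge. It stands on edge in the drain rack beside a smaller rotor: lift it out by its rim, lay it flat on the clear worktop, hub side up, and let go of it, then take it again by its hub, lower it over the spindle nose and turn it under light pressure until its wide groove finds the spindle's wide spline and it drops, then press it fully home and let go. Never force it or lean on the centrifuge, and leave the smaller rotor in the rack and everything else where it is.

Things in the scene. Friction and masses are not known exactly. Their poses are not given: they have to be found in the camera images.
- rotor_center (a point): The rotor to fit: grey aluminium, about 140 g, a disc 84 mm across and 10 mm thick with eight round holes near its rim and a round hub on its upper side; 26 mm high in all. Point on its axis, 13 mm from the flat underside (8 mm from the disc's middle plane, towards the hub); 13 mm up when it lies flat on the worktop. z: from underside to hub. x: towards the bore's wide groove.
- rotor_hub (a point): Middle of that rotor's hub, on the axis, 18 mm from the underside; same axes. The hub is 44 mm across and stands 16 mm above the disc. A grooved bore goes right through: 26 mm across between the grooves, 34 mm across them; five grooves 5 mm wide, unevenly spaced, and one (master) 10 mm wide, beside which a small black dot marks the hub's top.
- rotor_rim (a point): On that rotor's rim, in the disc's middle plane, 42 mm from the axis on the side of the wide groove. At the start the rotor stands on edge in one of the rack's two slots with this point uppermost, 93 mm up, its axis level at 51 mm and its hub towards the rack's +x; the hub's top edge is then at 73 mm. Here the rim can be pinched from above across its 10 mm.
- strip_rotor_center (a point): The smaller rotor, not to be used: 68 mm across, two long slots in place of the round holes, same hub. It stands on edge in the other slot of the rack, axis 40 mm up, top of its rim 74 mm up. Point on its axis, half-way between underside and hub top.
- rack: Grey plastic drain rack, fixed, 132 mm long (x), 72 mm wide. Slots 11.6 mm wide at x = -31 and +31 mm; comb posts 47 mm high. Origin under its middle at worktop level; z up, x away from the robot give or take 0.3 rad. Between rack and centrifuge a strip of worktop at least 140 mm wide is clear from 0.44 to 0.62 m ahead of the robot.
- centrifuge: White bench centrifuge, fixed, 173 by 136 mm, rim 74 mm high, clear lid open at the rear. Origin at worktop level on the spindle's axis; z up, -x its front, facing the robot give or take 0.3 rad. Its bowl is 108 mm across inside, so a rotor in it can only be held by the hub.
- seat (a point): Centre of the shoulder in the bowl on which a seated rotor's underside rests, 42 mm above the worktop; axes as the centrifuge. From it rises the spindle: core 24 mm across, six splines to 32 mm across and 20 mm tall, matching the bore: five 3 mm wide, one (master) 8 mm. A rotor at the wrong angle stops on the splines' ends, its underside 20 mm above this point. Turning play about 4 degrees either way, 1 mm in radius.
- nose (a point): Tip of the plain spindle nose above the splines, 33 mm above the seat: 11 mm across at the tip, widening to 24 mm, the last 4 mm above the splines straight; it centres a rotor. A brake holds the spindle against about 0.45 N m: it stays put while a rotor is turned on it under light pressure (5 N or so), and turns along once the rotor has engaged.
- index (a point): Black triangle on the centrifuge's front rim, the index mark, on its -x side. The spindle is parked with its wide spline within 55 degrees either side of the direction from the axis to this mark; where exactly is not measured and must be found by feel (or by eye).
- timer: Lab timer (white, 62x66x19 mm), loose, a bystander to leave alone. Origin under its middle.
- tweezers: Steel forceps (132x18x8 mm), loose, a bystander to leave alone. Origin under its middle.
- beaker: Small clear beaker (44 mm across, 58 mm high), loose, a bystander to leave alone. Origin under its middle.
- tape: Roll of green tape (55 mm across, 19 mm high), loose, a bystander to leave alone. Origin under its middle.
- pen: Marker pen lying down (142x11x11 mm), loose, a bystander to leave alone. Origin under its middle.
- petri: Stacked petri dishes (61 mm across, 30 mm high), loose, a bystander to leave alone. Origin under its middle.

How it is judged:
On the way:
1. the larger rotor lies flat on the worktop, hub up, let go (z of rotor_center in the frame of centrifuge between 0.008 and 0.018 m and angle between rotor_center's own z axis and vertical below 0.12 rad and contact force between the fingers and anything else below 0.2 N), for 0.2 s.
At the end, for the whole second after the job is handed in: The larger rotor sits fully home on the spindle shoulder, let go: hub up and level within about 3 degrees, on the spindle's axis within 3 mm, its underside within 2.5 mm of the shoulder; the smaller rotor is still in its slot (z of rotor_center in the frame of seat between 0.01 and 0.0155 m and horizontal distance between rotor_center and seat below 0.003 m and angle between rotor_center's own z axis and vertical below 0.06 rad and distance of strip_rotor_center from where it was at the start of the episode below 0.02 m); the robot touches nothing.
It fails at once if the centrifuge, its spindle or a rotor on it is forced, with contact forces that add up to more than 150 N (contact force between anything else and centrifuge above 150 N).
It fails at once if the smaller rotor is moved by more than 20 mm (distance of strip_rotor_center from where it was at the start of the episode above 0.02 m).
It fails at once if a bystander (timer, forceps, beaker, tape, marker, petri dishes) is moved by more than 20 mm (distance of any of timer, tweezers, beaker, tape, petri, pen from where it was at the start of the episode above 0.02 m).
It also fails if it takes over 67 s, if anything falls off the work surface, if the arm or the gripper's body presses on something with over 40 N, if the wrist force passes 120 N, or if a joint passes its speed limit or range.

### The arm

A 6-joint arm with a two-finger parallel gripper is mounted at the origin on a cart in front of the work surface, level with it; the furniture and walls round the work are solid. World frame = base frame: x ahead of the robot, y to its left, z up, the work surface at z = 0. Lengths are in m, angles in rad, forces in N, time in s.
With the tool pointing down it reaches from about 0.25 to 0.725 m from the base axis. Payload 4 kg.
Tool frame: the origin (TCP) lies on the centre line of the jaws, within the pads' length; the fingertips stand ahead of it and the grasp point (between the pads) lies 11 mm behind it (bot.tip_extent is the z of the fingertips in the tool frame, in m); z points along the fingers, y is the direction in which the jaws open and shut (so a half turn about z gives the same grasp; the last joint's range is limited). The gripper opens to 85 mm and grips with 20 to 120 N. Pads are 22 mm wide; open, the fingers measure 114 mm over their backs; the gripper's body (76 mm by 85 mm) begins 54 mm behind the grasp point. The pads swing forward as they close: fully open they stand 13 mm farther back than shut.
Start: joints at [-1.332, 0.241, 0.005, 1.335, 0, 1.571], TCP at [0.118, -0.486, 0.239] pointing down, gripper open.
Joint ranges: [-2.72, 2.72], [-1.05, 1.87], [-1.09, 1.28], [-1.99, 2.15], [-1.42, 1.44], [-3.14, 3.14]. Speed limits (rad/s): [2.79, 2.79, 3.14, 3.14, 3.14, 3.14].

### API

Orientations are given as a unit quaternion [x, y, z, w].
In Python, from workcell import bot gives the robot as it stands.
- The arm moves only by the shell command python3 -m jog 'ROWS'. ROWS is JSON, a list that holds one entry, the list of rows, each a list of 7 numbers: the shift along the world's x, y, z in m, then the turn, a rotation vector about the world's x, y, z in degrees, then the closure in counts, from 0 (fully open) to 255 (shut). In form: [[[tx, ty, tz, ax, ay, az, fingers], ...]]. A call has 1 to 10 rows; each row is the pose to reach, as a shift and turn from the pose commanded when the call began; what a row does not reach only later rows make up. A row lasts 1/12 s, in which the tool goes at most 41.7 mm and 7.16 degrees, less where a joint would pass 70% of its speed; a pose out of reach is approached as far as the arm can. A call with a gripper value outside its range is refused whole. The fingers move at their own pace and stop on an object; the grip force is fixed at half the most. Time passes only in rows, so rows that repeat a pose let the fingers close. It gives the time, the measured TCP pose, the force and the opening at its end, in the units of the state.
- bot.get_obs(): the state, without advancing time (a new reading comes with each control period).
- bot.camera(name): name is "scene" or "side" or "wrist"; returns the picture (384x512x3 uint8, blue, green, red); there is no depth.
- bot.camera_model(name): a dict with "K" (3x3 intrinsics, pixels), "T" (4x4, takes a point from camera to world coordinates). Camera axes: x right, y down, z forward; pixel columns grow to the right and rows downward; lengths in m; the calibration is good to about 2 mm. A picture is of the moment at which its call begins: read the wrist's pose just before it. camera_model takes no time and is no camera call; for the wrist camera it gives the pose at the moment of the call.
- bot.job_done(): hands the job in, once; it reports no verdict.
The state is a dict: "clock": time; "joint_pos": joint angles; "joint_vel": joint speeds; "tau": joint torques, N m; "eef_pos": TCP position; "tool_rot": TCP orientation; "ft_force": force on the tool from outside, world axes, zero at the start; "ft_torque": the same for the moment, N m; "grip_width": finger opening in m.
Only numpy, scipy, OpenCV 4.12 (cv2) and the standard library are available. Lean on these libraries where they do the work, as an engineer would, in place of code of your own. Each camera call takes 0.05 s, during which the arm holds its last target. There are 200 camera calls.

## Working session

There is one attempt and no reset: what is moved stays moved. The work goes in short steps, Python scripts to look and compute and a shell command to move; the robot and the scene stay as the last step left them, time stands still between calls to the robot, and variables do not carry over. Pictures are saved under pics/ and viewed, about 8 in all and at most 12, crops included, and the job is handed in when it is done.

```bash
mkdir -p pics; ls
cat > h.py <<'E'
from workcell import bot
import numpy as np, cv2
from scipy.spatial.transform import Rotation as R
def pix(name,P):
    m=bot.camera_model(name);K=np.array(m["K"]);T=np.array(m["T"])
    p=np.linalg.inv(T)@np.append(P,1);q=K@p[:3];return q[:2]/q[2]
def ray(name,u,v,z,m=None):
    m=m or bot.camera_model(name);K=np.array(m["K"]);T=np.array(m["T"])
    d=T[:3,:3]@np.linalg.solve(K,[u,v,1]);o=T[:3,3];return o+d*(z-o[2])/d[2]
E
python3 - <<'E'
from h import *
np.set_printoptions(precision=3,suppress=True)
o=bot.get_obs();print(o, bot.tip_extent)
a=bot.camera("scene");b=bot.camera("side")
cv2.imwrite("pics/scene.png",cv2.resize(a,(800,600),interpolation=cv2.INTER_CUBIC));cv2.imwrite("pics/side.png",cv2.resize(b,(800,600),interpolation=cv2.INTER_CUBIC))
for n in("scene","side","wrist"):print(n,bot.camera_model(n))
E
```

```text
pics
{'clock': 0.0, 'joint_pos': array([-1.332,  0.241,  0.004,  1.335,  0.   ,  1.571]), 'joint_vel': array([-0.   , -0.001,  0.001, -0.001,  0.001, -0.   ]), 'tau': array([  0.002, -37.232,  25.241,   0.017,  -0.   ,  -0.   ]), 'eef_pos': array([ 0.118, -0.485,  0.238]), 'tool_rot': array([ 0.993,  0.119, -0.   , -0.001]), 'ft_force': array([-0.401, -0.452,  0.871]), 'ft_torque': array([ 0.029,  0.029, -0.044]), 'grip_width': 0.08579374783690394} 0.008
scene {'K': array([[373.93 ,   0.   , 256.134],
       [  0.   , 373.93 , 189.794],
       [  0.   ,   0.   ,   1.   ]]), 'T': array([[-0.582, -0.514,  0.63 , -0.083],
       [-0.813,  0.365, -0.454,  0.474],
       [ 0.003, -0.776, -0.63 ,  0.703],
       [ 0.   ,  0.   ,  0.   ,  1.   ]])}
side {'K': array([[451.108,   0.   , 259.842],
       [  0.   , 451.108, 193.403],
       [  0.   ,   0.   ,   1.   ]]), 'T': array([[ 0.946, -0.138,  0.294,  0.14 ],
       [-0.325, -0.367,  0.872, -1.151],
       [-0.012, -0.92 , -0.391,  0.611],
       [ 0.   ,  0.   ,  0.   ,  1.   ]])}
wrist {'K': array([[300.809,   0.   , 251.001],
       [  0.   , 300.809, 194.835],
       [  0.   ,   0.   ,   1.   ]]), 'T': array([[ 0.235, -0.928, -0.288,  0.192],
       [-0.972, -0.225, -0.068, -0.468],
       [-0.002,  0.296, -0.955,  0.373],
       [ 0.   ,  0.   ,  0.   ,  1.   ]])}
```

View pics/scene.png

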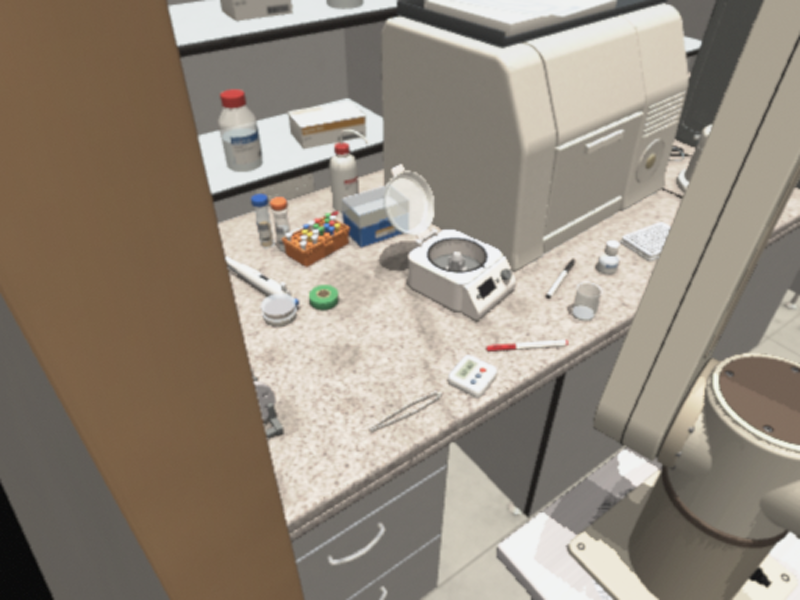

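View pics/side.png

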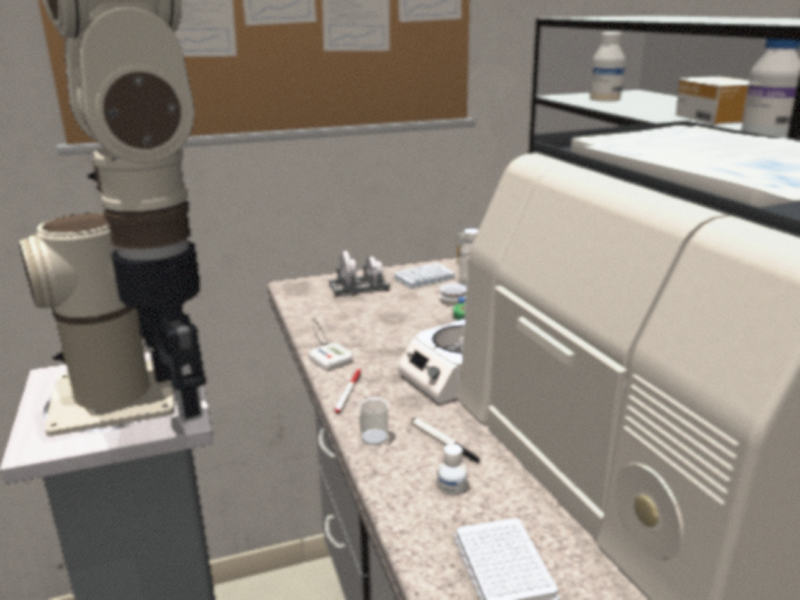

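Run:
```python
from h import *
np.set_printoptions(precision=3,suppress=True)
s=.64
print("spindle",ray("scene",457*s,257*s,.07))
for n,(u,v),z in[("rotorL top",(347,251),.093),("rotorR top",(374,258),.074),("rack base L",(333,292),0),("rack base R",(388,288),0),("mid",(360,280),.02)]:print(n,ray("side",u*s,v*s,z))
for n,(u,v) in dict(tape=(323,297),petri=(280,310),timer=(472,376),pen=(527,346),tw1=(372,430),tw2=(440,394),beaker=(585,305)).items():print(n,ray("scene",u*s,v*s,.01))
b=bot.camera("side");cv2.imwrite("pics/rack0.png",cv2.resize(b[140:200,195:275],(800,600),interpolation=cv2.INTER_CUBIC))
```

```text
spindle [ 0.583 -0.137  0.07 ]
rotorL top [0.5   0.329 0.093]
rotorR top [0.559 0.314 0.074]
rack base L [0.461 0.324 0.   ]
rack base R [0.587 0.303 0.   ]
mid [0.527 0.326 0.02 ]
tape [0.692 0.094 0.01 ]
petri [0.705 0.177 0.01 ]
timer [ 0.377 -0.001  0.01 ]
pen [ 0.375 -0.123  0.01 ]
tw1 [0.381 0.19  0.01 ]
tw2 [0.377 0.065 0.01 ]
beaker [ 0.391 -0.289  0.01 ]
```

View pics/rack0.png

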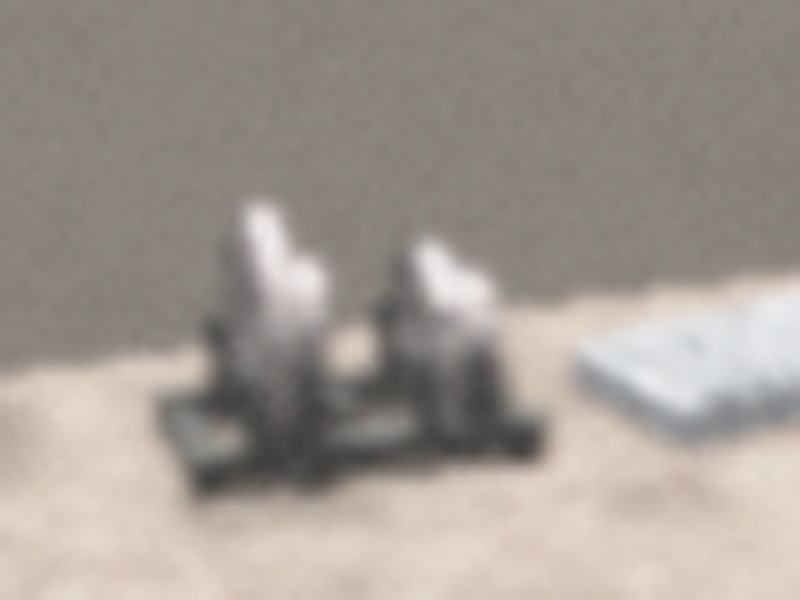

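```bash
python3 -m jog '[[[0.02,0.041,0,0,0,6,0],[0.04,0.08,0,0,0,12,0],[0.06,0.12,0,0,0,18,0],[0.08,0.16,0,0,0,24,0],[0.1,0.2,0.01,0,0,30,0],[0.12,0.24,0.01,0,0,36,0],[0.14,0.28,0.01,0,0,42,0],[0.16,0.32,0.01,0,0,48,0],[0.18,0.36,0.02,0,0,54,0],[0.20,0.40,0.02,0,0,60,0]]]'
python3 -m jog '[[[0.018,0.036,0,0,0,5,0],[0.18,0.345,0,0,0,5,0],[0.18,0.345,0,0,0,5,0],[0.18,0.345,0,0,0,5,0],[0.18,0.345,0,0,0,5,0],[0.18,0.345,0,0,0,5,0],[0.18,0.345,0,0,0,5,0],[0.18,0.345,0,0,0,5,0],[0.18,0.345,0,0,0,5,0],[0.18,0.345,0,0,0,5,0]]]'
python3 - <<'E'
from h import *
np.set_printoptions(precision=3,suppress=True)
o=bot.get_obs();print(o["clock"],o["eef_pos"],o["tool_rot"],o["joint_pos"])
m=bot.camera_model("wrist");a=bot.camera("wrist");print(m["T"])
np.savez("w1.npz",**m)
cv2.imwrite("pics/w1.png",cv2.resize(a,(800,600),interpolation=cv2.INTER_CUBIC))
E
```

```text
clock: 0.98
eef_pos: [0.3043, -0.1123, 0.258]
tool_rot: [0.799, 0.601, 0.0, 0.001]
ft_force: [2.3, -0.3, -0.1]
grip_width: 0.0852
clock: 1.82
eef_pos: [0.4856, 0.2355, 0.2563]
tool_rot: [0.772, 0.635, 0.001, -0.001]
ft_force: [0.8, -0.8, 0.1]
grip_width: 0.0855
1.8167 [0.486 0.235 0.256] [ 0.772  0.635  0.001 -0.001] [0.451 0.313 0.147 1.404 0.001 2.215]
[[ 0.981 -0.185 -0.058  0.501]
 [-0.194 -0.938 -0.288  0.309]
 [-0.001  0.294 -0.956  0.391]
 [ 0.     0.     0.     1.   ]]
```

View pics/w1.png

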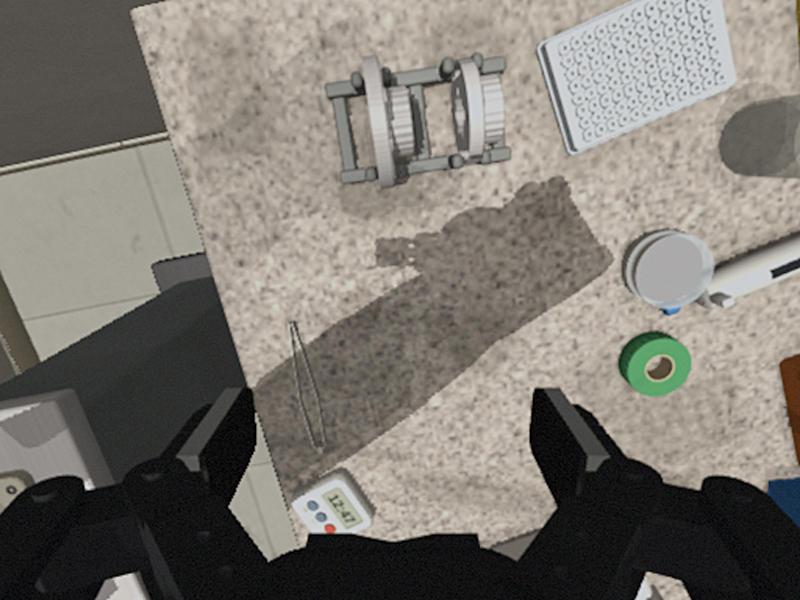

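Run:
```python
from h import *
np.set_printoptions(precision=4,suppress=True)
a=cv2.imread("pics/w1.png");cv2.imwrite("pics/w1c.png",cv2.resize(a[40:205,310:530],(800,600),interpolation=cv2.INTER_CUBIC))
```

```text
(no output)
```

View pics/w1c.png

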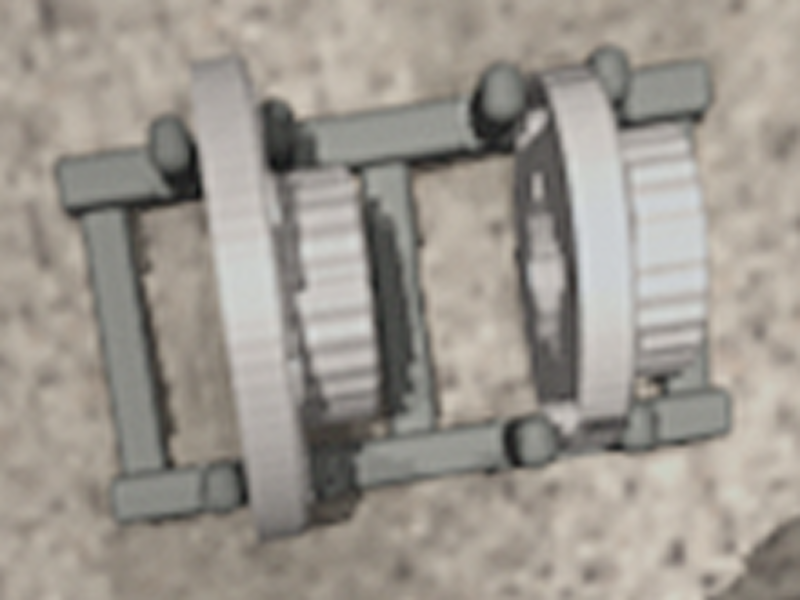

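```bash
cat > fit.py <<'E'
from h import *
from scipy.optimize import least_squares
np.set_printoptions(precision=4,suppress=True)
d=np.load("w1.npz");K=d["K"];Ti=np.linalg.inv(d["T"])
obs=np.array([(232,170),(243,235),(251,290),(260,345),(268,400)],float)
to=lambda p:np.stack([(p[:,0]/800*220+310)*.64,(p[:,1]/600*165+40)*.64],1)
obs=to(obs);ends=to(np.array([(218,58),(285,537)],float))
def proj(P):
    q=(Ti[:3,:3]@P.T).T+Ti[:3,3];q=q@K.T;return q[:,:2]/q[:,2:]
t=np.linspace(-1.57,1.57,400)
def res(p):
    x,y,w=p;n=np.array([np.cos(w),np.sin(w)]);s=np.array([-n[1],n[0]])
    P=np.c_[np.array([x,y])+.042*np.sin(t)[:,None]*s,.051+.042*np.cos(t)]
    q=proj(P);ux=np.interp(obs[:,1],q[::-1,1],q[::-1,0]) if q[0,1]>q[-1,1] else np.interp(obs[:,1],q[:,1],q[:,0])
    return np.r_[ux-obs[:,0],q[:,1].min()-ends[0,1],q[:,1].max()-ends[1,1]]
f=least_squares(res,[.5,.33,-.2]);print(f.x,np.degrees(f.x[2]),f.fun)
E
python3 fit.py; python3 -c "
from h import *
o=bot.get_obs();r=R.from_quat(o['tool_rot']).as_matrix();print(r,o['eef_pos'],np.degrees(np.arctan2(r[1,1],r[0,1])))"
```

```text
[ 0.4971  0.3326 -0.0339] -1.9405926438585128 [ 0.0416 -0.1291 -0.0093 -0.0379  0.1388 -0.1696  0.2022]
[[ 1.91730299e-01  9.81447651e-01 -1.17841481e-05]
 [ 9.81446250e-01 -1.91730005e-01  1.69211699e-03]
 [ 1.65846487e-03 -3.35995606e-04 -9.99998568e-01]] [0.48595554 0.23598199 0.25591667] -11.053763208710954
```

```bash
python3 -m jog '[[[0.0115,0.0966,-0.08,0,0,8.8,165],[0.0115,0.0966,-0.08,0,0,8.8,165],[0.0115,0.0966,-0.08,0,0,8.8,165],[0.0115,0.0966,-0.1,0,0,8.8,165],[0.0115,0.0966,-0.12,0,0,8.8,165],[0.0115,0.0966,-0.12,0,0,8.8,165],[0.0115,0.0966,-0.12,0,0,8.8,165],[0.0115,0.0966,-0.12,0,0,8.8,165]]]'
python3 - <<'E'
from h import *
print(bot.tip_extent)
m=bot.camera_model("wrist");a=bot.camera("wrist")
print(bot.get_obs()["eef_pos"])
cv2.imwrite("pics/w2.png",cv2.resize(a[90:384,86:426],(800,692),interpolation=cv2.INTER_CUBIC)[:600])
E
```

```text
clock: 2.53
eef_pos: [0.4961, 0.3272, 0.1387]
tool_rot: [0.723, 0.691, 0.001, 0.0]
ft_force: [0.3, -1.0, 0.2]
grip_width: 0.0298
0.008
[0.49658194 0.32741502 0.13941213]
```

View pics/w2.png

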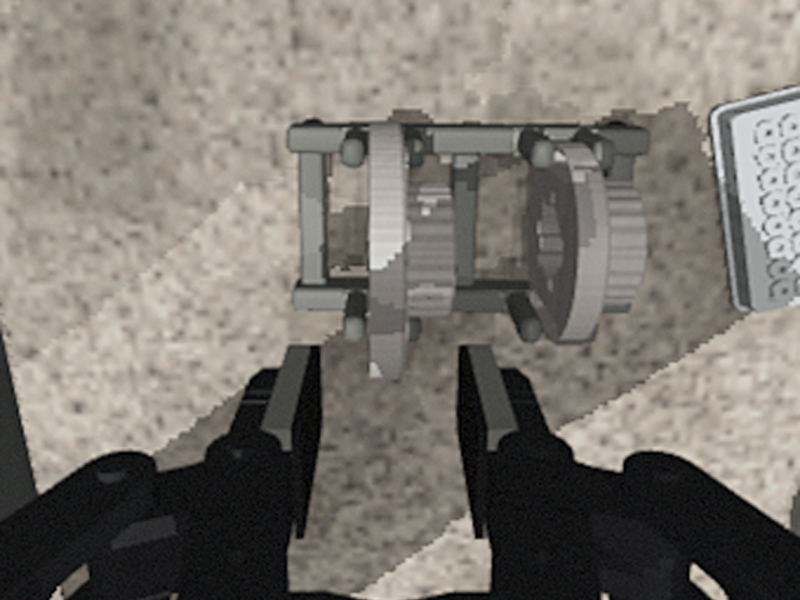

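```bash
python3 -m jog '[[[0,0.005,-0.03,0,0,0,165],[0,0.005,-0.052,0,0,0,165],[0,0.005,-0.052,0,0,0,165],[0,0.005,-0.052,0,0,0,165],[0,0.005,-0.052,0,0,0,165],[0,0.005,-0.052,0,0,0,255],[0,0.005,-0.052,0,0,0,255],[0,0.005,-0.052,0,0,0,255],[0,0.005,-0.052,0,0,0,255],[0,0.005,-0.052,0,0,0,255]]]'
```

```text
clock: 3.42
eef_pos: [0.4961, 0.3332, 0.0876]
tool_rot: [0.722, 0.691, 0.001, -0.0]
ft_force: [-2.8, 0.8, 6.0]
grip_width: 0.0085
```

```bash
python3 -m jog '[[[0,0,0,0,0,0,255],[0,0,0.01,0,0,0,255],[0,0,0.03,0,0,0,255],[0,0,0.06,0,0,0,255],[0,0,0.09,0,0,0,255],[0,0,0.12,0,0,0,255],[0,0,0.14,0,0,0,255],[0,0,0.14,0,0,0,255],[0,0,0.14,0,0,0,255]]]'
python3 - <<'E'
from h import *
m=bot.camera_model("wrist");a=bot.camera("wrist");print(bot.get_obs()["eef_pos"],bot.get_obs()["ft_force"])
b=bot.camera("side")[110:205,185:310]
cv2.imwrite("pics/w3.png",np.hstack([cv2.resize(a,(512,384)),cv2.resize(b,(288,384))]))
E
```

```text
clock: 4.17
eef_pos: [0.4964, 0.3328, 0.2275]
tool_rot: [0.723, 0.691, 0.002, 0.0]
ft_force: [0.3, -0.9, -2.4]
grip_width: 0.008
[0.49551338 0.33222508 0.22548356] [-0.24389928 -0.48467488 -1.80510074]
```

View pics/w3.png

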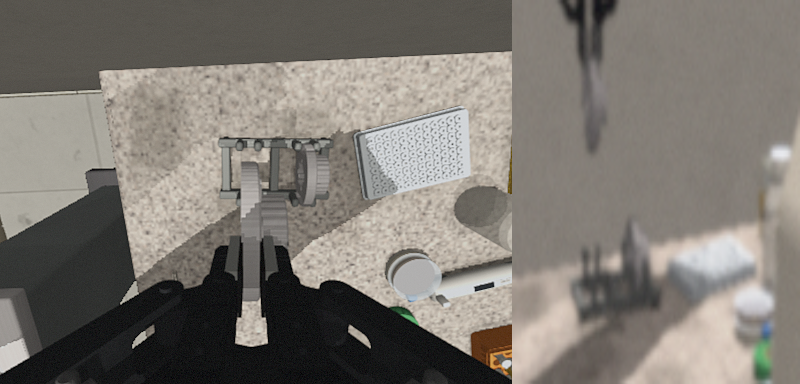

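```bash
python3 -m jog '[[[0.0,-0.03,0,0,-6,0,255],[0,-0.06,0,0,-12,0,255],[0.0,-0.09,0,0,-18,0,255],[0.0,-0.12,0,0,-24,0,255],[0.01,-0.15,0,0,-30,0,255],[0.015,-0.18,0,0,-36,0,255],[0.02,-0.2,-0.01,0,-42,0,255],[0.025,-0.217,-0.02,0,-48,0,255],[0.03,-0.217,-0.03,0,-54,0,255],[0.032,-0.217,-0.04,0,-60,0,255]]]'
python3 -m jog '[[[0,0,-0.01,0,0,0,255],[0,0,-0.03,0,0,0,255],[0,0,-0.05,0,0,0,255],[0,0,-0.07,0,0,0,255],[0,0,-0.09,0,0,0,255],[0,0,-0.1,0,0,0,255],[0,0,-0.1,0,0,0,255],[0,0,-0.1,0,0,0,255]]]'
python3 - <<'E'
from h import *
o=bot.get_obs();r=R.from_quat(o['tool_rot']).as_matrix();print(o["eef_pos"],r,o["joint_pos"],o["ft_force"])
E
```

```text
clock: 5.1
eef_pos: [0.5258, 0.1155, 0.188]
tool_rot: [0.644, 0.616, 0.327, 0.314]
ft_force: [1.0, 0.3, -2.5]
grip_width: 0.0077
clock: 5.77
eef_pos: [0.5266, 0.1171, 0.0875]
tool_rot: [0.644, 0.618, 0.325, 0.312]
ft_force: [-0.0, 0.9, -0.8]
grip_width: 0.0082
[0.52656681 0.1170669  0.08752197] [[ 2.46069218e-02  5.92943884e-01  8.04867722e-01]
 [ 9.99154595e-01 -4.11099391e-02 -2.61200682e-04]
 [ 3.29331857e-02  8.04193710e-01 -5.93454195e-01]] [ 0.38543124  0.31651295 -1.07250384 -0.71683468 -0.30767026  1.84821843] [-0.01939335  0.91028034 -0.80812261]
```

```bash
python3 -m jog '[[[0.005,0,-0.01,0,0,0,255],[0.01,0,-0.02,0,0,0,255],[0.015,0,-0.027,0,0,0,255],[0.015,0,-0.03,0,0,0,255],[0.015,0,-0.032,0,0,0,255],[0.015,0,-0.033,0,0,0,255],[0.015,0,-0.033,0,0,0,255]]]'
python3 - <<'E'
from h import *
o=bot.get_obs();r=R.from_quat(o['tool_rot']).as_matrix();print(o["eef_pos"],r[:,2],o["joint_pos"],o["ft_force"])
E
```

```text
clock: 6.35
eef_pos: [0.5432, 0.1178, 0.0574]
tool_rot: [0.643, 0.617, 0.328, 0.313]
ft_force: [0.2, -0.9, -1.7]
grip_width: 0.0083
[0.54315115 0.11780016 0.0574426 ] [ 0.80827904  0.00120738 -0.58879838] [ 0.3683273   0.45362925 -1.06093771 -0.85190515 -0.29412115  1.83709211] [ 0.23582628 -0.92422516 -1.73889018]
```

```bash
python3 -m jog '[[[0,0,-0.003,0,0,0,255],[0,0,-0.006,0,0,0,255],[0,0,-0.006,0,0,0,255],[0,0,-0.006,0,0,0,255]]]'
```

```text
clock: 6.68
eef_pos: [0.5439, 0.118, 0.0517]
tool_rot: [0.643, 0.616, 0.328, 0.314]
ft_force: [-0.2, 1.1, 0.4]
grip_width: 0.0085
```

```bash
python3 -m jog '[[[0,0,0,0,0,0,205],[0,0,0,0,0,0,195],[0,0,0,0,0,0,190],[-0.004,0,0.003,0,0,0,190],[-0.012,0,0.009,0,0,0,190],[-0.02,0,0.0145,0,0,0,190],[-0.032,0,0.023,0,0,0,190],[-0.045,0,0.033,0,0,0,190],[-0.06,0,0.05,0,0,0,190],[-0.08,0,0.08,0,0,0,190]]]'
python3 -m jog '[[[-0.01,0.0,0.04,0,7,0,100],[-0.01,0.0,0.08,0,14,0,0],[-0.01,0,0.12,0,21,0,0],[0,0,0.14,0,28,0,0],[0.01,0,0.14,0,35,0,0],[0.02,0,0.14,0,42,0,0],[0.03,0,0.14,0,49,0,0],[0.04,0,0.14,0,54,0,0],[0.04,0,0.14,0,54,0,0]]]'
python3 - <<'E'
from h import *
np.set_printoptions(precision=4,suppress=True)
m=bot.camera_model("wrist");np.savez("w4.npz",**m);a=bot.camera("wrist")
o=bot.get_obs();r=R.from_quat(o['tool_rot']).as_matrix();print(o["eef_pos"],r,o["joint_pos"],o["ft_force"])
cv2.imwrite("pics/w4.png",cv2.resize(a,(800,600),interpolation=cv2.INTER_CUBIC))
E
```

```text
clock: 7.52
eef_pos: [0.4741, 0.1256, 0.1402]
tool_rot: [0.648, 0.619, 0.318, 0.31]
ft_force: [0.6, 0.8, 1.0]
grip_width: 0.0219
clock: 8.27
eef_pos: [0.517, 0.1259, 0.286]
tool_rot: [0.719, 0.688, 0.07, 0.071]
ft_force: [1.1, 0.6, -0.4]
grip_width: 0.0856
[0.5187 0.1256 0.2818] [[ 0.0442  0.9821  0.183 ]
 [ 0.999  -0.0433 -0.0094]
 [-0.0013  0.1832 -0.9831]] [ 0.2695  0.1564 -0.0071  1.2321 -0.0578  1.8793] [ 6.7091  1.1912 -0.8304]
```

View pics/w4.png

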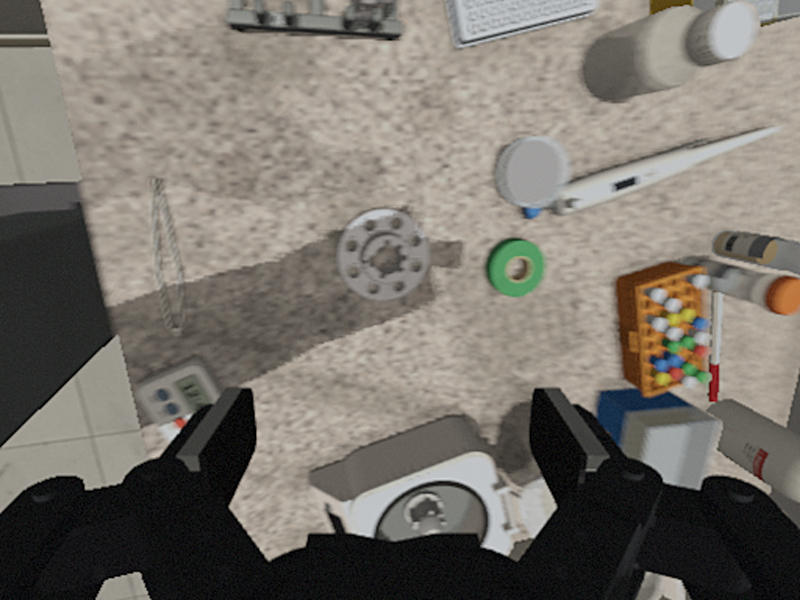

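Run:
```python
from h import *
np.set_printoptions(precision=4,suppress=True)
a=cv2.imread("pics/w4.png");z=lambda c:cv2.resize(c,(400,400),interpolation=cv2.INTER_CUBIC)
cv2.imwrite("pics/w4c.png",np.hstack([z(a[200:310,330:440]),z(a[450:560,375:485])]))
d=np.load("w4.npz");m=dict(K=d["K"],T=d["T"])
print(ray("wrist",383*.64,254*.64,.010,m),ray("wrist",427*.64,507*.64,.075,m))
```

```text
[0.564  0.1187 0.01  ] [ 0.5818 -0.105   0.075 ]
```

View pics/w4c.png

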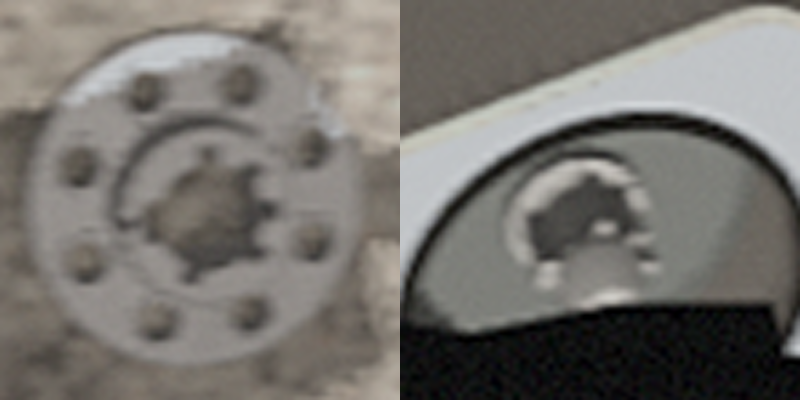

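Run:
```python
from h import *
np.set_printoptions(precision=4,suppress=True)
s=.64
d=np.load("w4.npz");m=dict(K=d["K"],T=d["T"])
print("machine corner",ray("scene",527*s,264*s,0),ray("scene",555*s,250*s,0),"side base",ray("side",480*s,415*s,0),ray("side",600*s,520*s,0))
print("hub",ray("wrist",386.4*s,259*s,.026,m),"shoulder",ray("wrist",424.5*s,509*s,.042,m),"lid top if x=.7",ray("scene",405*s,172*s,.15))
```

```text
machine corner [ 0.5548 -0.3056  0.    ] [ 0.5566 -0.3904  0.    ] side base [ 0.5601 -0.2703  0.    ] [ 0.6003 -0.5496  0.    ]
hub [0.564  0.1174 0.026 ] shoulder [ 0.5876 -0.1363  0.042 ] lid top if x=.7 [ 0.791  -0.1662  0.15  ]
```

```bash
python3 -m jog '[[[0.01,-0.04,0,0,3,0,0],[0.02,-0.08,0,0,6,0,0],[0.03,-0.12,0,0,10.5,0,0],[0.04,-0.16,0,0,10.5,0,0],[0.053,-0.20,-0.02,0,10.5,0,0],[0.053,-0.24,-0.04,0,10.5,0,0],[0.053,-0.28,-0.07,0,10.5,0,0],[0.053,-0.306,-0.075,0,10.5,0,0],[0.053,-0.306,-0.075,0,10.5,0,0],[0.053,-0.306,-0.075,0,10.5,0,0]]]'
python3 - <<'E'
from h import *
np.set_printoptions(precision=4,suppress=True)
m=bot.camera_model("wrist");np.savez("w5.npz",**m);a=bot.camera("wrist")
o=bot.get_obs();print(o["eef_pos"],m["T"])
b=a[0:250];p=pix("wrist",[.585,-.137,.06]);print(p)
u,v=int(p[0]),int(p[1]);y0,x0=max(0,v-60),max(0,u-80);print("crop org",x0,y0)
cv2.imwrite("pics/w5.png",cv2.resize(a[y0:y0+120,x0:x0+160],(800,600),interpolation=cv2.INTER_CUBIC))
cv2.imwrite("pics/w5full.png",a)
E
```

```text
clock: 9.15
eef_pos: [0.5657, -0.1819, 0.2041]
tool_rot: [0.723, 0.691, 0.0, 0.005]
ft_force: [0.1, 0.5, 0.3]
grip_width: 0.0854
[ 0.5666 -0.1806  0.2055] [[ 0.9989 -0.0463 -0.0072  0.5687]
 [-0.0463 -0.9524 -0.3015 -0.1062]
 [ 0.0071  0.3015 -0.9535  0.3383]
 [ 0.      0.      0.      1.    ]]
[267.0342 135.6245]
crop org 187 75
```

View pics/w5.png

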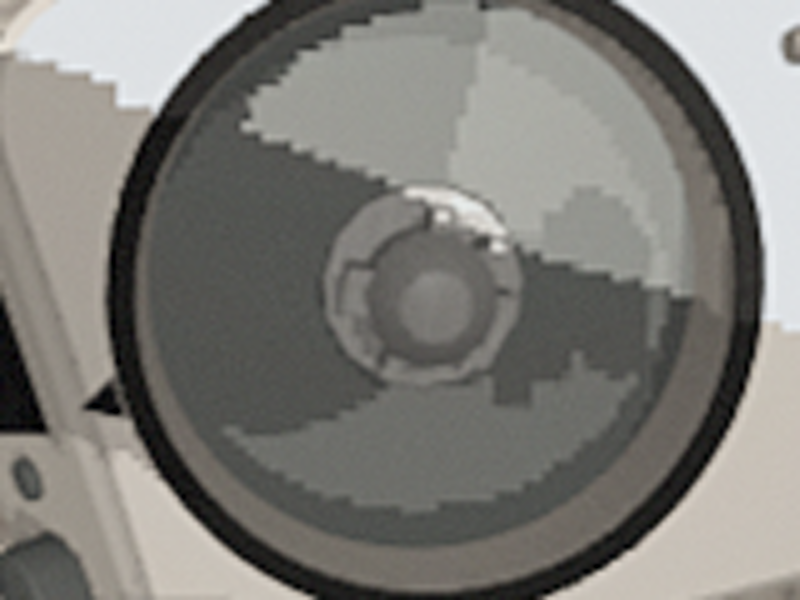

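Run:
```python
from h import *
np.set_printoptions(precision=4,suppress=True)
a=cv2.imread("pics/w5full.png");s=.2
g=cv2.cvtColor(a,cv2.COLOR_BGR2GRAY)[107:157,245:298]
g=cv2.createCLAHE(2.,(2,2)).apply(cv2.resize(g,None,fx=11,fy=11,interpolation=cv2.INTER_CUBIC))
cv2.imwrite("pics/w5c.png",g)
d=np.load("w5.npz");m=dict(K=d["K"],T=d["T"])
print("tip",ray("wrist",187+436*s,75+308*s,.075,m),"shoulder",ray("wrist",187+424*s,75+286*s,.042,m),"bowl rim",ray("wrist",187+435*s,75+290*s,.074,m))
tri=ray("wrist",187+105*s,75+396*s,.074,m);print("index",tri)
c=np.array([.584,-.138,.062])
K=d["K"];Ti=np.linalg.inv(d["T"])
for deg in range(120,241,15):
    t=np.radians(deg);o=[]
    for r in(.012,.016):
        p=Ti[:3,:3]@(c+r*np.array([np.cos(t),np.sin(t),0]))+Ti[:3,3];q=K@p;o+=list((q[:2]/q[2]-[245,107])*11)
    print(deg,np.round(o))
```

```text
tip [ 0.5892 -0.1376  0.075 ] shoulder [ 0.5895 -0.1372  0.042 ] bowl rim [ 0.5892 -0.1346  0.074 ]
index [ 0.5305 -0.1503  0.074 ]
120 [168. 190. 142. 148.]
135 [139. 215. 103. 182.]
150 [117. 247.  74. 225.]
165 [104. 284.  56. 273.]
180 [101. 322.  52. 325.]
195 [107. 360.  61. 375.]
210 [123. 395.  82. 421.]
225 [147. 423. 115. 459.]
240 [178. 445. 155. 487.]
```

View pics/w5c.png

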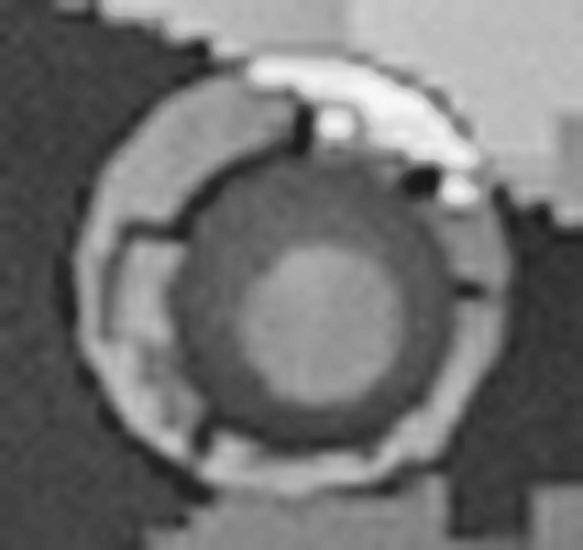

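```bash
python3 -m jog '[[[0,0.04,0,0.4,0.4,0,0],[0,0.08,0,0.4,0.4,0,0],[0,0.12,0,0.4,0.4,0,0],[0,0.16,0,0.4,0.4,0,0],[-0.0027,0.2,0,0.4,0.4,0,0],[-0.0027,0.24,-0.02,0.4,0.4,0,0],[-0.0027,0.28,-0.04,0.4,0.4,0,0],[-0.0027,0.2986,-0.07,0.4,0.4,0,0],[-0.0027,0.2986,-0.1,0.4,0.4,0,0],[-0.0027,0.2986,-0.125,0.4,0.4,0,0]]]'
python3 -m jog '[[[0,0,-0.005,0,0,0,0],[0,0,-0.005,0,0,0,0],[0,0,-0.005,0,0,0,0],[0,0,-0.005,0,0,0,0]]]'
python3 - <<'E'
from h import *
m=bot.camera_model("wrist");np.savez("w6.npz",**m);a=bot.camera("wrist");cv2.imwrite("pics/w6full.png",a)
o=bot.get_obs();print(o["eef_pos"],R.from_quat(o["tool_rot"]).as_matrix()[:,1:])
g=cv2.cvtColor(a,cv2.COLOR_BGR2GRAY)
print(pix("wrist",[.564,.118,.01]),pix("wrist",[.564,.118,.026]),pix("wrist",[.564+.042,.118,.01]))
E
```

```text
clock: 10.03
eef_pos: [0.5638, 0.1226, 0.0808]
tool_rot: [0.719, 0.695, 0.002, 0.002]
ft_force: [-0.2, -0.6, -0.1]
grip_width: 0.0856
clock: 10.37
eef_pos: [0.5666, 0.1188, 0.0788]
tool_rot: [0.721, 0.692, 0.003, 0.003]
ft_force: [0.6, 0.3, 0.3]
grip_width: 0.0849
[0.5666732  0.11861041 0.07881341] [[ 9.99103626e-01  8.86395766e-03]
 [-4.13925959e-02 -2.20390913e-04]
 [ 8.86548329e-03 -9.99960690e-01]]
[246.07490778 211.8945272 ] [245.89184405 220.22589121] [304.35284669 209.40185881]
```

Run:
```python
from h import *
np.set_printoptions(precision=4,suppress=True)
a=cv2.imread("pics/w6full.png");d=np.load("w6.npz");m=dict(K=d["K"],T=d["T"])
g=cv2.GaussianBlur(cv2.cvtColor(a,cv2.COLOR_BGR2GRAY),(3,3),0)
for n,r0,r1,z in(("disc",54,64,.010),("hub",30,38,.026)):
    c=cv2.HoughCircles(g,cv2.HOUGH_GRADIENT_ALT,1,3,param1=100,param2=.4,minRadius=r0,maxRadius=r1)
    if c is None: print(n,None);continue
    for k in c[0][:6]:
        if abs(k[0]-246)<40 and abs(k[1]-214)<40: print(n,k,ray("wrist",k[0],k[1],z,m))
```

```text
disc [250.     210.      56.3382] [0.5668 0.1196 0.01  ]
hub [249.     216.      32.6384] [0.5661 0.1212 0.026 ]
hub [255.     226.      34.6045] [0.5698 0.1138 0.026 ]
hub [266.    227.     33.308] [0.5772 0.1127 0.026 ]
```

```bash
python3 -m jog '[[[0,0.001,-0.03,0,0.5,0,0],[0,0.001,-0.05,0,0.5,0,0],[0,0.001,-0.058,0,0.5,0,0],[0,0.001,-0.058,0,0.5,0,0],[0,0.001,-0.058,0,0.5,0,0],[0,0.001,-0.058,0,0.5,0,60],[0,0.001,-0.058,0,0.5,0,90]]]'
python3 -m jog '[[[0,0,0,0,0,0,140],[0,0,0,0,0,0,255],[0,0,0,0,0,0,255],[0,0,0,0,0,0,255],[0,0,0,0,0,0,255],[0,0,0,0,0,0,255]]]'
python3 -c "
from h import *
o=bot.get_obs();print(R.from_quat(o['tool_rot']).as_matrix()[:,1:])"
```

```text
clock: 11.0
eef_pos: [0.5663, 0.1195, 0.0199]
tool_rot: [0.722, 0.692, -0.001, -0.0]
ft_force: [1.1, -0.0, 0.3]
grip_width: 0.0645
clock: 11.5
eef_pos: [0.5661, 0.1195, 0.0198]
tool_rot: [0.722, 0.692, -0.001, -0.0]
ft_force: [-0.8, -0.6, 6.6]
grip_width: 0.0415
[[ 9.99150704e-01 -1.71636107e-03]
 [-4.11706363e-02 -6.50293100e-04]
 [-1.68813324e-03 -9.99998316e-01]]
```

```bash
python3 -m jog '[[[0,0,0.02,0,0,0,255],[0,0,0.05,0,0,0,255],[0,0,0.09,0,0,0,255],[0,-0.03,0.12,0,0,0,255],[0,-0.065,0.12,0,0,-2,255],[0.005,-0.105,0.12,0,0,-4,255],[0.01,-0.145,0.12,0,0,-6,255],[0.015,-0.185,0.12,0,0,-8.5,255],[0.023,-0.225,0.12,0,0,-8.5,255],[0.023,-0.257,0.12,0,0,-8.5,255]]]'
python3 -m jog '[[[0,0,-0.005,0,0,0,255],[0,0,-0.005,0,0,0,255],[0,0,-0.005,0,0,0,255],[0,0,-0.005,0,0,0,255],[0,0,-0.005,0,0,0,255]]]'
python3 -c "
from h import *
o=bot.get_obs();r=R.from_quat(o['tool_rot']).as_matrix();print(r[:,2],np.degrees(np.arctan2(r[1,1],r[0,1])),o['eef_pos'],o['joint_pos'])"
```

```text
clock: 12.33
eef_pos: [0.5885, -0.1407, 0.1381]
tool_rot: [0.771, 0.637, -0.002, -0.001]
ft_force: [0.4, 0.8, -1.4]
grip_width: 0.0414
clock: 12.75
eef_pos: [0.5879, -0.1362, 0.1333]
tool_rot: [0.77, 0.638, -0.002, -0.001]
ft_force: [-0.4, -0.2, -1.0]
grip_width: 0.042
[-4.99460658e-03 -2.86789632e-04 -9.99987486e-01] -10.733959831151843 [ 0.58786007 -0.13615927  0.13328719] [-2.26917918e-01  5.08700277e-01  1.18840790e-01  1.18573891e+00
 -1.40310232e-03  1.53122178e+00]
```

```bash
python3 -m jog '[[[0.001,-0.001,0,0,-0.3,0,255],[0.001,-0.001,-0.015,0,-0.3,0,255],[0.001,-0.001,-0.025,0,-0.3,0,255],[0.001,-0.001,-0.033,0,-0.3,0,255],[0.001,-0.001,-0.041,0,-0.3,0,255],[0.001,-0.001,-0.046,0,-0.3,0,255],[0.001,-0.001,-0.046,0,-0.3,0,255],[0.001,-0.001,-0.046,0,-0.3,0,255]]]'
```

```text
clock: 13.42
eef_pos: [0.5887, -0.138, 0.0869]
tool_rot: [0.771, 0.637, 0.0, -0.0]
ft_force: [-0.2, 1.6, -1.3]
grip_width: 0.0423
```

```bash
python3 -m jog '[[[0,0,-0.003,0,0,0,255],[0,0,-0.005,0,0,0,255],[0,0,-0.006,0,0,0,255],[0,0,-0.006,0,0,0,255]]]'; python3 -m jog '[[[0,0,-0.002,0,0,0,255],[0,0,-0.002,0,0,0,255],[0,0,-0.002,0,0,0,255]]]'
```

```text
clock: 13.75
eef_pos: [0.5888, -0.1371, 0.0816]
tool_rot: [0.771, 0.637, 0.001, -0.001]
ft_force: [-0.6, 5.6, 0.3]
grip_width: 0.0415
clock: 14.0
eef_pos: [0.5889, -0.137, 0.0795]
tool_rot: [0.771, 0.637, 0.001, -0.001]
ft_force: [-1.0, 6.4, 1.1]
grip_width: 0.0419
```

```bash
python3 -m jog '[[[0,0.001,0,0,0,0,255],[0,0.001,-0.001,0,0,0,255],[0,0.001,-0.002,0,0,0,255],[0,0.001,-0.002,0,0,0,255]]]';python3 -m jog '[[[0,0,-0.001,0,0,0,255],[0,0,-0.002,0,0,0,255],[0,0,-0.002,0,0,0,255]]]'
```

```text
clock: 14.33
eef_pos: [0.589, -0.1368, 0.0774]
tool_rot: [0.771, 0.637, 0.001, -0.0]
ft_force: [-0.7, 4.7, 0.8]
grip_width: 0.0418
clock: 14.58
eef_pos: [0.589, -0.1367, 0.0754]
tool_rot: [0.771, 0.637, 0.001, -0.0]
ft_force: [-0.6, 5.1, 0.9]
grip_width: 0.0417
```

```bash
python3 -m jog '[[[0,0.0015,-0.001,0,0,0,255],[0,0.002,-0.002,0,0,0,255],[0,0.002,-0.004,0,0,0,255],[0,0.002,-0.006,0,0,0,255],[0,0.002,-0.008,0,0,0,255],[0,0.002,-0.008,0,0,0,255]]]';python3 -m jog '[[[0,0,-0.0015,0,0,0,255],[0,0,-0.003,0,0,0,255],[0,0,-0.003,0,0,0,255]]]'; python3 -c "
from h import *
print(bot.get_obs()['ft_torque'])"
```

```text
clock: 15.08
eef_pos: [0.5887, -0.1361, 0.0665]
tool_rot: [0.771, 0.637, -0.0, 0.0]
ft_force: [0.0, -0.0, -0.4]
grip_width: 0.0418
clock: 15.33
eef_pos: [0.5887, -0.136, 0.0638]
tool_rot: [0.771, 0.637, -0.0, 0.0]
ft_force: [-0.2, 0.2, -1.9]
grip_width: 0.0416
[ 0.0897944  -0.05105192 -0.01642001]
```

Clean, no contact force. Press the last 2 mm in small steps.

```bash
python3 -m jog '[[[0,0,-0.001,0,0,0,255],[0,0,-0.001,0,0,0,255]]]';python3 -m jog '[[[0,0,-0.001,0,0,0,255],[0,0,-0.001,0,0,0,255]]]';python3 -m jog '[[[0,0,-0.0007,0,0,0,255],[0,0,-0.0007,0,0,0,255]]]'
```

```text
clock: 15.5
eef_pos: [0.5887, -0.1359, 0.063]
tool_rot: [0.771, 0.637, -0.0, 0.0]
ft_force: [-0.1, 0.1, -0.8]
grip_width: 0.0415
clock: 15.67
eef_pos: [0.5889, -0.1359, 0.0621]
tool_rot: [0.771, 0.637, -0.0, 0.0]
ft_force: [-0.1, -0.2, -1.3]
grip_width: 0.0417
clock: 15.83
eef_pos: [0.5889, -0.1357, 0.0619]
tool_rot: [0.771, 0.637, 0.0, 0.001]
ft_force: [-0.6, 0.3, 0.7]
grip_width: 0.0415
```

```bash
python3 -m jog '[[[0,0,-0.0007,0,0,0,255],[0,0,-0.0007,0,0,0,255]]]';python3 -m jog '[[[0,0,-0.0005,0,0,0,255],[0,0,-0.0005,0,0,0,255]]]'
```

```text
clock: 16.0
eef_pos: [0.589, -0.1357, 0.0618]
tool_rot: [0.771, 0.637, 0.0, 0.001]
ft_force: [-1.8, 0.6, 5.4]
grip_width: 0.0418
clock: 16.17
eef_pos: [0.589, -0.1357, 0.0618]
tool_rot: [0.771, 0.637, 0.0, 0.001]
ft_force: [-3.3, 1.5, 7.6]
grip_width: 0.0417
```

```bash
python3 -m jog '[[[0,0,0.001,0,0,0,200],[0,0,0.001,0,0,0,110],[0,0,0.001,0,0,0,85],[0,0,0.001,0,0,0,85],[0,0,0.001,0,0,0,85],[0,0,0.01,0,0,0,85],[0,0,0.03,0,0,0,85],[0,0,0.06,0,0,0,85],[0,-0.01,0.1,0,0,0,85],[0,-0.03,0.13,0,0,0,85]]]'
python3 - <<'E'
from h import *
a=bot.camera("wrist");s=bot.camera("side")[110:205,185:310];o=bot.get_obs();print(o["eef_pos"],o["ft_force"],o["grip_width"])
p=[pix("wrist",[.589,-.1365,z]) for z in(.052,.068)];print(p)
cv2.imwrite("pics/w7.png",np.hstack([cv2.resize(a,(512,384)),cv2.resize(s,(288,384))]))
E
```

```text
clock: 17.0
eef_pos: [0.5893, -0.1642, 0.1935]
tool_rot: [0.77, 0.638, 0.001, 0.001]
ft_force: [1.1, -0.1, 0.7]
grip_width: 0.0569
[ 0.59258148 -0.16893978  0.198087  ] [-0.15201455 -0.24910849  0.21754037] 0.056722109968998444
[array([238.00581897, 150.68795358]), array([237.50498386, 153.53869344])]
```

View pics/w7.png

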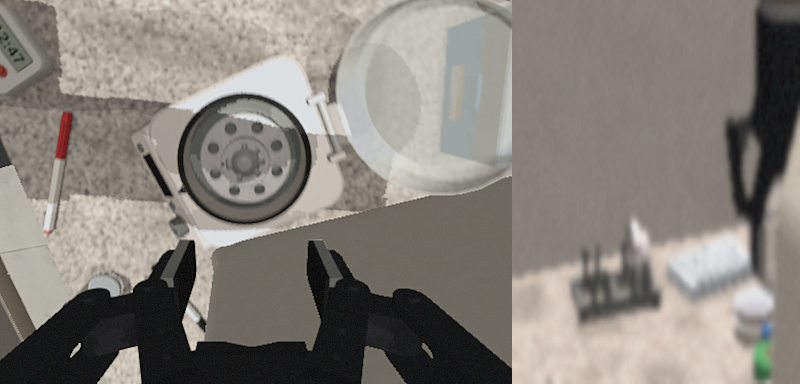

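```bash
python3 -m jog '[[[0,0,0.01,0,0,0,85],[0,0,0.01,0,0,0,85],[0,0,0.01,0,0,0,85],[0,0,0.01,0,0,0,85]]]'; python3 -c "
from workcell import bot
bot.job_done()"
```

```text
clock: 17.43
eef_pos: [0.5882, -0.165, 0.199]
tool_rot: [0.771, 0.637, -0.001, -0.001]
ft_force: [-0.3, -0.5, -0.8]
grip_width: 0.0569
the job is handed in; nothing more can be done
```

The larger rotor is on the centrifuge spindle, fully home and let go, and I handed the job in at about 17.4 s of the 67 s allowed. No verdict was reported.

- **Steps:** I lifted the rotor from the rack by its rim and tilted it down onto the clear worktop, hub up. I let go of it there, then took it again by the hub and lowered it over the nose.
- **Alignment:** I read the wide spline by eye from the wrist camera, at about 169° in world axes. I pre-turned the rotor to that angle, so it dropped straight into the splines and I did not need to turn it under pressure.
- **Seating check:** the tool stopped at z = 0.0618 m, exactly the height expected with the underside on the shoulder. The press showed about 8 N.
- **Side force:** there was a sideways push of about 6 N while passing the nose. Moving the tool towards +y brought it to zero.
- **Last picture:** the rotor sits centred and level in the bowl and the gripper is clear of it. The smaller rotor is still in its slot. I saw no bystander moved, but I did not measure their positions again.
- **Disagreements:** the gripper read about 2 mm under the true width on both grasps. The first spindle estimate, from the scene camera, was about 6 mm off in x, and I corrected it with the wrist view.
- **Tilt:** when laying the rotor down, an arm joint neared its limit. The tool stopped at about 36° below horizontal instead of the planned 30°, but the rotor still settled flat.

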